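# Pin the mould carriage and hold its lid open

## Robot

A 6-joint arm with a two-finger parallel gripper is mounted at the origin on the work surface. World frame = base frame: x ahead of the robot, y to its left, z up, the work surface at z = 0. Lengths are in m, angles in rad, forces in N, time in s.
With the tool pointing down it reaches from about 0.25 to 0.8 m from the base axis. Payload 3.9 kg.
Tool frame: the origin (TCP) lies at the very end of the fingers, on their centre line; the grasp point (between the pads) lies 19 mm behind it (robot.hold_point_z is the distance from the TCP to the grasp point, in m); y points along the fingers, z is the direction in which the jaws open and shut, and the axes are right-handed (so a half turn about y gives the same grasp; the last joint's range is limited). The gripper opens to 85 mm and grips with 20 to 120 N. Pads are 22 mm wide; open, the fingers measure 114 mm over their backs; the gripper's body (76 mm by 85 mm) begins 54 mm behind the grasp point. The pads swing forward as they close: fully open they stand 13 mm farther back than shut.
Start: joints at [-1.266, 0.26, -0.138, 1.173, 0, 1.571], TCP at [0.158, -0.501, 0.231] pointing down, gripper open.
Joint ranges: [-2.78, 2.78], [-0.83, 1.72], [-1.28, 1.37], [-1.9, 2.12], [-1.57, 1.48], [-3.14, 3.14]. Speed limits (rad/s): [2.57, 2.57, 3.14, 3.14, 3.14, 3.14].

## Interface

Orientations are given as a unit quaternion [w, x, y, z].
In Python, from bench import robot gives the robot as it stands.
- The arm moves only by the shell command python3 -m creep 'ROWS' [FORCE]. ROWS is JSON, a list that holds one entry, the list of rows, each a list of 7 numbers: the shift along the tool's x, y, z in m, then the turn, a rotation vector about the tool's x, y, z in rad, then the finger opening in m, from 0 to 0.0854. In form: [[[x, y, z, wx, wy, wz, grip], ...]]. A call has 1 to 20 rows; each row is the pose to reach, as a shift and turn from the pose commanded when the call began, along the tool's axes at that moment; what a row does not reach only later rows make up. A row lasts 1/10 s, in which the tool goes at most 50 mm and 8.59 degrees, less where a joint would pass 70% of its speed; a pose out of reach is approached as far as the arm can. A call with a gripper value outside its range is refused whole. The fingers move at their own pace and stop on an object; FORCE is the grip in N (left out, the last holds). Time passes only in rows, so rows that repeat a pose let the fingers close. It gives the time, the measured TCP pose, the force and the opening at its end, in the units of the state.
- robot.get_obs(): the state, without advancing time (a new reading comes with each control period).
- robot.read_camera(name): name is "side" or "top" or "wrist"; returns (picture, depth): 384x512x3 uint8, red, green, blue; 384x512 float32, m along the optical axis (not along the pixel's ray), 0 where there is no reading.
- robot.camera_model(name): a dict with "mtx" (3x3 intrinsics, pixels), "dist" ([k1, k2, p1, p2, k3] as OpenCV has them; the pictures are not rectified), "rvec" (rotation vector, rad) and "tvec" (3), from world to camera coordinates, as OpenCV has them; the wrist camera has in their place "T_tool_cam" (4x4, takes a point from camera to tool coordinates, whose origin is the TCP and whose axes are the tool frame's). Camera axes: x right, y down, z forward; pixel columns grow to the right and rows downward; lengths in m; the calibration is good to about 2 mm. A picture is of the moment at which its call begins: read the wrist's pose just before it. camera_model takes no time and is no camera call.
- robot.finish_job(): hands the job in, once; it reports no verdict.
Trained networks look in the newest picture that a camera, given by its name, has taken for a name from the list of things; names that differ only in an ending like _2 or _b are one class to them, and where a whole thing is asked for, a point or a joint stands for the part that bears it (a point fixed in the world has none). Each returns a list of dicts, best first, with "p" (0 to 1); they miss things now and then, are a little off and sometimes report something else, mostly with a low value. They report only what shows in the picture. A call takes as long as a camera call.
- robot.outline_of(name, camera): "pixels" (384x512 bool, what is visible of it) and "extent" ([left, top, right, bottom] in pixels, round what is visible of it).
The state is a dict: "clock": time; "joint_positions": joint angles; "joint_vel": joint speeds; "joint_torque": joint torques, N m; "tcp_pos": TCP position; "eef_rot": TCP orientation; "force": force on the tool from outside, world axes, zero at the start; "torque": the same for the moment, N m; "opening": finger opening in m.
Only numpy, scipy, OpenCV 4.12 (cv2) and the standard library are available. Lean on these libraries where they do the work, as an engineer would, in place of code of your own. Each camera call takes 0.05 s, during which the arm holds its last target.

## Task

Lock the casting mould to its bench stand: take the lock pin, the one with the plain straight round grip, from the wooden rack and push it down through the hole in the mould's front tongue and the bracket under it until its grip sits on the tongue. Only then lift the mould's lid by its bar handle to 50 degrees from closed and finish while still holding it there, steady, so that a colleague can inspect the casting; the lid falls shut if let go. Leave the other pins and everything else on the bench where they are.

Things in the scene. Friction and masses are not known exactly. Their poses are not given: they have to be found in the camera images.
- station: Dark steel base of the mould stand, 210 x 200 mm, fixed. Origin on the bench under the middle of the mould box, z up. +x runs along the slide rails away from the robot: the tongue with the pin hole is 118 mm to -x. +y is the side of the lid's hinge, -y the side of its bar handle.
- carriage (a joint): Slide of the aluminium mould box along the station's +x, 0 to 0.04 m; 0 (home, holes in line) at the start. Unpinned it shifts at about 4 N. The box is 170 (x) x 150 (y) x 54 mm, its rim 76 mm above the bench; the closed lid's flat top is at 87 mm, its ribs at 92 mm.
- tongue_hole (a point): Centre of the upper mouth of the hole in the mould box's front tongue, 42 mm above the bench. The tongue is an aluminium plate 50 x 50 x 12 mm at the -x side of the box, the hole goes straight down, 14 mm in diameter with a 2 mm chamfer. The wall of the box is 33 mm from the hole's centre towards +x.
- bracket_hole (a point): Centre of the upper mouth of the hole in the fixed bracket, a steel block 50 x 70 x 28 mm right under the tongue, 28 mm above the bench, 2 mm below the tongue; hole 15 mm in diameter, open down to the bench, in line with the tongue's hole.
- lock_pin: Lock pin: steel shank 12 mm in diameter, 40 mm long, tip chamfered, below a straight dark round grip 24 mm in diameter, 40 mm tall; 0.09 kg. Origin at the centre of the tip, z up towards the grip. It stands upright in one of the rack's holes (which one varies), the grip 45 to 85 mm above the bench. Home in the tongue, its origin is 2 mm above the bench.
- pin_collar (a point): Centre of the underside of the lock pin's grip, 40 mm above the shank's tip; it sits on the rack's or the tongue's top face when home.
- pin_rack: Fixed wooden block 230 (x) x 60 (y) x 45 mm with three upright holes, 20 mm in diameter, at x = -75, 0 and 75 mm. Origin at the centre of its underside, x along its length. All three hold a pin.
- mould_lid (a joint): Angle of the mould's lid: 0 closed and flat, growing as it is lifted, 0.873 rad is 50 degrees; stop at 1.45 rad. It turns freely and its weight (about 0.5 kg) shuts it from every angle up to its stop. The hinge runs along the station's x axis at its +y side. The lid is an aluminium plate 170 x 158 x 10 mm.
- lid_bar (a point): Middle of the lid's bar handle: round steel, 10 mm in diameter, 110 mm long, parallel to the hinge and 205 mm from it, 47 mm beyond the lid's free edge, in the lid's plane, a leg to the lid at either end (a U, open between bar and lid). 82 mm above the bench while closed. The bar can turn in a grip.
- lid_hinge (a point): Middle of the lid's hinge line, level with the bar while closed (82 mm above the bench); it is fixed to the mould box.
- mushroom_pin: Another pin in the rack, of the same dark steel, with a flat round head 42 mm wide; shank 17 mm, too thick for the tongue. Leave it. Origin at its tip.
- ball_pin: Another pin in the rack, with a ball head 32 mm in diameter; shank 17 mm, too thick for the tongue. Leave it. Origin at its tip.
- shell_a: Loose green spiked toy shell, 86 mm across, about 50 mm tall, to be left alone; origin under its centre.
- shell_b: Another like shell_a, to be left alone.
- paint_jar: Loose white jar, 56 mm in diameter, 70 mm tall, to be left alone; origin under its centre.
- spray_can: Loose bare metal can, 52 mm in diameter, 130 mm tall, to be left alone; origin under its centre.
- spatula: Loose spatula lying on the bench, 200 mm long, to be left alone; origin under its middle.

How it is judged:
By the outcome, as a careful person would: the job done as asked, in the order asked, and still so for the second after the job is handed in, while the arm keeps its last pose, push and grip.
It also fails if it takes over 58 s, if anything falls off the work surface, if the arm or the gripper's body presses on something with over 40 N, if the wrist force passes 120 N, or if a joint passes its speed limit or range.

## Working session

There is one attempt and no reset: what is moved stays moved. The work goes in short steps, Python scripts to look and compute and a shell command to move; the robot and the scene stay as the last step left them, time stands still between calls to the robot, and variables do not carry over. Pictures are saved under pics/ and viewed, and the job is handed in when it is done.

```bash
ls; mkdir -p pics; python3 - <<'E'
from bench import robot
import cv2,numpy as np
print(robot.get_obs())
for n in ["side","top","wrist"]:
    p,d=robot.read_camera(n)
    cv2.imwrite(f"pics/{n}0.png",p[:,:,::-1])
    np.save(f"/tmp/{n}_d.npy",d)
    print(n,robot.camera_model(n))
E
```

```text
pics
{'clock': 0.0, 'joint_positions': array([-1.26598654e+00,  2.60693786e-01, -1.39374384e-01,  1.17269066e+00,
        2.55368882e-05,  1.57079888e+00]), 'joint_vel': array([ 0.00116025, -0.00082144,  0.00083422,  0.00039639, -0.00020179,
       -0.0001475 ]), 'joint_torque': array([ 4.07693778e-04, -4.05679250e+01,  2.53921580e+01,  1.87880010e-02,
       -8.58346584e-05,  4.16057759e-06]), 'tcp_pos': array([ 0.15736272, -0.50014956,  0.23045776]), 'eef_rot': array([ 0.10725247, -0.10744529,  0.69959757, -0.69822322]), 'force': array([ 0.21829545, -0.86428455, -0.14362534]), 'torque': array([0.01910629, 0.00072812, 0.02030906]), 'opening': 0.08526891229825033}
side {'mtx': array([[421.28499516,   0.        , 253.39256183],
       [  0.        , 421.28499516, 192.04698864],
       [  0.        ,   0.        ,   1.        ]]), 'dist': array([0.01113156, 0.        , 0.        , 0.        , 0.        ]), 'rvec': array([ 2.10814452, -0.10962369,  0.09816145]), 'tvec': array([-0.54980011,  0.10167368,  0.99784581])}
top {'mtx': array([[480.28853426,   0.        , 256.69630514],
       
[... 189 characters left out ...]
ray([ 2.13338576, -2.0742998 ,  0.22357294]), 'tvec': array([0.02904095, 0.57487394, 1.06129266])}
wrist {'mtx': array([[284.14612357,   0.        , 256.30992416],
       [  0.        , 284.14612357, 191.89240297],
       [  0.        ,   0.        ,   1.        ]]), 'dist': array([0.01541802, 0.        , 0.        , 0.        , 0.        ]), 'T_tool_cam': array([[-7.46636820e-05,  9.55880866e-01,  2.93754600e-01,
        -7.56054629e-02],
       [-7.60869099e-05, -2.93754606e-01,  9.55880864e-01,
        -1.42042296e-01],
       [ 9.99999994e-01,  4.90187050e-05,  9.46628218e-05,
         1.11781062e-03],
       [ 0.00000000e+00,  0.00000000e+00,  0.00000000e+00,
         1.00000000e+00]])}
```

View pics/side0.png

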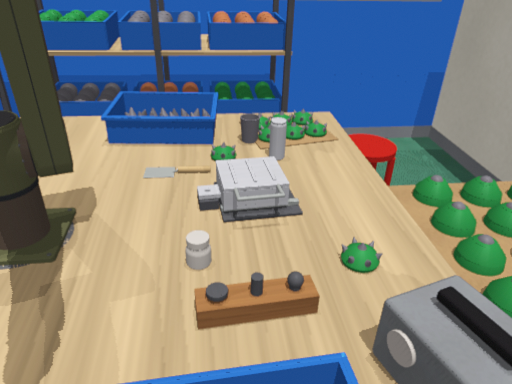

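View pics/top0.png

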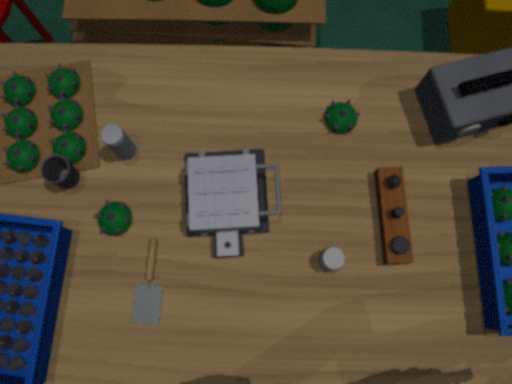

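View pics/wrist0.png

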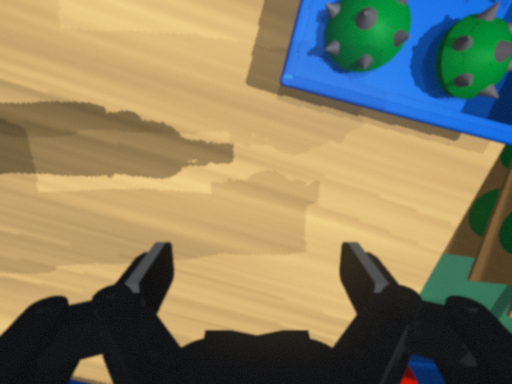

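The side picture shows the rack, with the mushroom pin at (217,292), the straight lock pin at (257,284) and the ball pin at (295,280). In the top picture the lock pin is at about (397,212), the tongue hole at (228,243) and the bar at (278,190).

```bash
cat > h.py <<'E'
import numpy as np,cv2
from bench import robot
from scipy.spatial.transform import Rotation as R
def q2R(q): return R.from_quat([q[1],q[2],q[3],q[0]]).as_matrix()
def cam(n,obs=None):
    m=robot.camera_model(n)
    if 'rvec' in m:
        Rm=cv2.Rodrigues(m['rvec'])[0]; Rwc=Rm.T; t=-Rm.T@m['tvec']
    else:
        o=obs or robot.get_obs(); T=m['T_tool_cam']; Rt=q2R(o['eef_rot'])
        Rwc=Rt@T[:3,:3]; t=Rt@T[:3,3]+o['tcp_pos']
    return m,Rwc,t
def rays(c,uv):
    m=c[0]; p=cv2.undistortPoints(np.array(uv,float).reshape(-1,1,2),m['mtx'],m['dist']).reshape(-1,2)
    return np.c_[p,np.ones(len(p))]
def at_depth(c,uv,d): return (rays(c,uv)*np.asarray(d).reshape(-1,1))@c[1].T+c[2]
def at_z(c,uv,z):
    r=rays(c,uv)@c[1].T; s=(z-c[2][2])/r[:,2]; return r*s[:,None]+c[2]
def proj(c,P):
    m,Rwc,t=c; rv=cv2.Rodrigues(Rwc.T)[0]; return cv2.projectPoints(np.array(P,float).reshape(-1,3),rv,-Rwc.T@t,m['mtx'],m['dist'])[0].reshape(-1,2)
E
python3 - <<'E'
from h import *
for n in ["top","side"]:
    p,d=robot.read_camera(n); c=cam(n)
    for name in ["lock_pin","mushroom_pin","ball_pin","pin_rack","mould_lid","tongue_hole","lid_bar","paint_jar","shell_a","spray_can","station"]:
        for o in robot.outline_of(name,n)[:2]:
            m=o['pixels']; v,u=np.nonzero(m)
            if len(u)==0: continue
            dd=d[v,u]; k=dd>0
            P=at_depth(c,np.c_[u,v][k],dd[k])
            print(n,name,round(o['p'],2),o['extent'],len(u),"med",np.median(P,0).round(4),"min",np.percentile(P,2,axis=0).round(3),"max",np.percentile(P,98,axis=0).round(3))
            if name in("pin_rack","station","mould_lid"): np.save(f"/tmp/{n}_{name}.npy",P)
    big=cv2.resize(p[130:280,150:430],None,fx=2.8,fy=2.8,interpolation=cv2.INTER_CUBIC) if n=="top" else cv2.resize(p[130:340,160:420],None,fx=2.8,fy=2.8,interpolation=cv2.INTER_CUBIC)
    cv2.imwrite(f"pics/{n}1.png",big[:,:,::-1])
E
```

```text
top lock_pin 0.19 [372.7, 169.0, 413.7, 267.3] 2183 med [ 0.5159 -0.2701  0.0457] min [ 0.41  -0.315  0.008] max [ 0.63  -0.246  0.05 ]
top mushroom_pin 0.73 [392.2, 236.3, 408.8, 252.6] 281 med [ 0.4468 -0.2869  0.0659] min [ 0.428 -0.307  0.058] max [ 0.467 -0.268  0.07 ]
top ball_pin 0.53 [185.6, 154.2, 278.3, 256.7] 6371 med [0.5424 0.1158 0.0877] min [ 0.427 -0.002  0.009] max [0.637 0.202 0.094]
top ball_pin 0.47 [386.8, 174.9, 399.8, 187.2] 148 med [ 0.5951 -0.2733  0.0766] min [ 0.583 -0.292  0.044] max [ 0.617 -0.262  0.083]
top pin_rack 0.96 [373.0, 166.7, 414.8, 264.1] 2440 med [ 0.5198 -0.2709  0.0455] min [ 0.409 -0.317  0.001] max [ 0.632 -0.246  0.052]
top mould_lid 0.93 [186.8, 154.8, 283.3, 232.0] 5394 med [0.5534 0.1174 0.0882] min [ 0.475 -0.002  0.083] max [0.637 0.2   0.095]
top tongue_hole 0.6 [181.4, 156.5, 278.4, 256.7] 6174 med [0.5423 0.1167 0.0878] min [ 0.429 -0.001  0.028] max [0.636 0.202 0.094]
top lid_bar 0.72 [185.2, 154.0, 280.8, 230.6] 5231 med [0.5536 0.1179 0.0882] min [ 0.476 -0.002  0.083] max [0.636 0.199 0.095]
top lid_bar 0.56 [102.0, 121.5, 
[... 2163 characters left out ...]
-0.16   0.002] max [ 0.44  -0.115  0.068]
side shell_a 0.7 [207.4, 142.4, 239.6, 166.1] 373 med [0.4971 0.3684 0.0238] min [ 0.46   0.346 -0.004] max [0.538 0.469 0.043]
side shell_a 0.64 [341.5, 241.3, 384.8, 273.7] 1002 med [ 0.7663 -0.1801  0.0263] min [ 0.735 -0.202 -0.001] max [ 0.808 -0.126  0.043]
side spray_can 0.72 [271.0, 118.4, 286.5, 158.3] 645 med [0.672  0.3586 0.0726] min [0.65  0.35  0.002] max [0.7   0.397 0.127]
side spray_can 0.36 [249.3, 275.3, 260.6, 298.0] 245 med [ 0.5229 -0.2901  0.0728] min [ 0.514 -0.294  0.047] max [ 0.534 -0.275  0.084]
side station 0.92 [196.5, 156.8, 302.2, 220.9] 4969 med [0.5484 0.0597 0.0623] min [ 0.427 -0.005 -0.001] max [0.673 0.193 0.089]
```

View pics/top1.png

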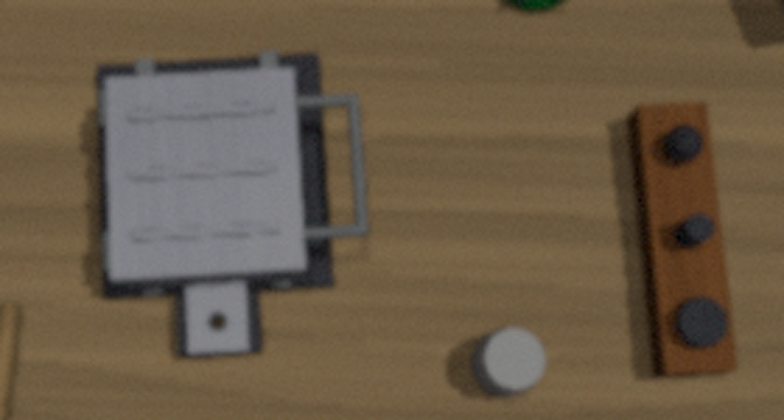

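View pics/side1.png

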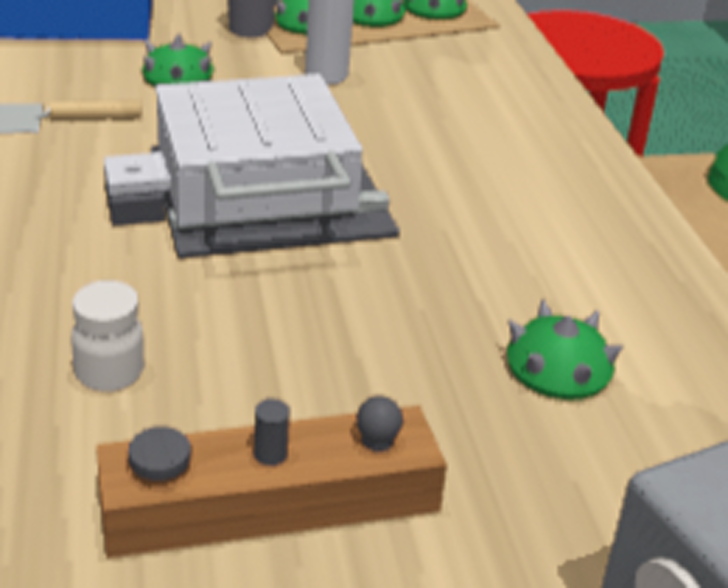

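```bash
python3 - <<'E'
from h import *
for n in ["top","side"]:
    P=np.load(f"/tmp/{n}_pin_rack.npy"); S=P[abs(P[:,2]-np.median(P[P[:,2]>.035,2]))<.006][:,:2] if n=="top" else P[abs(P[:,2]-.045)<.005][:,:2]
    print(n,"rack",cv2.minAreaRect((S*1000).astype(np.float32)))
    P=np.load(f"/tmp/{n}_mould_lid.npy"); S=P[(P[:,2]>.078)][:,:2]
    print(n,"lid",cv2.minAreaRect((S*1000).astype(np.float32)), np.median(P[:,2]))
t=cam("top"); s=cam("side")
f=lambda u,v:(150+u/2.8,130+v/2.8)
g=lambda u,v:(160+u/2.8,130+v/2.8)
print("hole",at_z(t,[f(217.5,321.5)],.042),at_z(s,[g(133,170)],.042))
print("bar",at_z(t,[f(353,98),f(362,233),f(357,165)],.087), at_z(s,[g(213,190),g(338,183),g(276,187)],.082))
print("pin top",at_z(t,[f(699,225)],.085),at_z(s,[g(272,409)],.085))
o=robot.get_obs(); print(q2R(o['eef_rot']).round(3),o['clock'])
E
```

```text
top rack ((521.9325561523438, -281.9510498046875), (229.50929260253906, 62.48701095581055), 4.486210346221924)
top lid ((559.23291015625, 98.72030639648438), (168.81985473632812, 211.87191772460938), 5.01974630355835) 0.08820222785746434
side rack ((524.7481689453125, -282.2678527832031), (229.87747192382812, 64.212158203125), 4.2458271980285645)
side lid ((560.6576538085938, 97.53507232666016), (169.37567138671875, 215.10740661621094), 4.917569160461426) 0.0836446762340301
hole [[0.43884343 0.10892552 0.042     ]] [[0.44270012 0.10159492 0.042     ]]
bar [[ 0.62180667  0.00164418  0.087     ]
 [ 0.50919424 -0.0078468   0.087     ]
 [ 0.56528591 -0.00272896  0.087     ]] [[ 0.50935146 -0.00452878  0.082     ]
 [ 0.61858608 -0.00130667  0.082     ]
 [ 0.56388486 -0.00378231  0.082     ]]
pin top [[ 0.52342921 -0.28258033  0.085     ]] [[ 0.52472664 -0.28424193  0.085     ]]
[[-0.954 -0.     0.3  ]
 [-0.3    0.    -0.954]
 [ 0.    -1.    -0.   ]] 1.35
```

```bash
python3 -m creep '[[[-0.02,0,-0.005,0,0.01,0,0.085],[-0.06,0.01,-0.014,0,0.03,0,0.085],[-0.105,0.02,-0.025,0,0.06,0,0.085],[-0.15,0.03,-0.035,0,0.085,0,0.085],[-0.195,0.04,-0.046,0,0.11,0,0.085],[-0.24,0.05,-0.056,0,0.135,0,0.085],[-0.285,0.06,-0.067,0,0.16,0,0.085],[-0.33,0.07,-0.077,0,0.185,0,0.085],[-0.37,0.07,-0.087,0,0.21,0,0.085],[-0.4,0.07,-0.094,0,0.225,0,0.085],[-0.415,0.07,-0.097,0,0.229,0,0.085],[-0.415,0.07,-0.097,0,0.229,0,0.085],[-0.415,0.07,-0.097,0,0.229,0,0.085]]]' 
python3 - <<'E'
from h import *
o=robot.get_obs();p,d=robot.read_camera("wrist"); c=cam("wrist",o)
print(o['tcp_pos'],q2R(o['eef_rot']).round(3),o['clock'])
for nm in ["lock_pin","ball_pin","mushroom_pin"]:
  for r in robot.outline_of(nm,"wrist")[:2]:
    v,u=np.nonzero(r['pixels']); dd=d[v,u];k=dd>0; P=at_depth(c,np.c_[u,v][k],dd[k])
    T=P[P[:,2]>np.percentile(P[:,2],90)-.008]
    print(nm,r['p'],r['extent'],"top",T.mean(0),(T.min(0)+T.max(0))/2,P[:,2].max())
cv2.imwrite("pics/wrist2.png",p[:,:,::-1])
E
```

```text
clock: 2.65
tcp_pos: [0.5235, -0.2841, 0.1612]
eef_rot: [-0.026, 0.027, -0.707, 0.707]
force: [-0.2, 0.1, -1.0]
opening: 0.0853
[ 0.52345174 -0.28407486  0.16117715] [[-0.997 -0.001  0.076]
 [-0.076 -0.    -0.997]
 [ 0.001 -1.     0.   ]] 2.65
lock_pin 0.71 [238.0, 168.6, 266.7, 211.1] top [ 0.52702334 -0.28234379  0.08403798] [ 0.52626883 -0.28248513  0.08168897] 0.08620633826312296
ball_pin 0.76 [233.0, 81.6, 275.5, 121.4] top [ 0.60063301 -0.27635551  0.0766679 ] [ 0.60034498 -0.27661526  0.0765613 ] 0.08147449328866627
mushroom_pin 0.57 [231.3, 242.2, 276.3, 280.0] top [ 0.45396036 -0.28810233  0.06397289] [ 0.45245965 -0.2881558   0.06167423] 0.06607756636345988
```

View pics/wrist2.png

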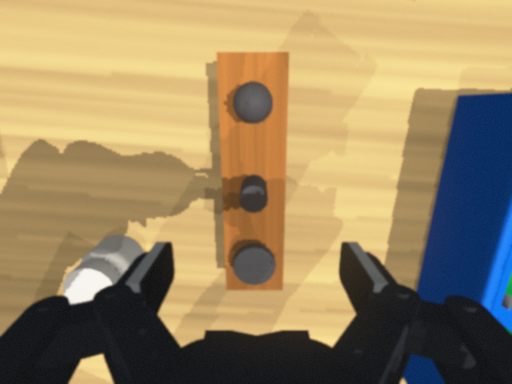

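The wrist view shows ball (253,102), lock pin (253,193) and mushroom (253,262) in line. The jaws open across the rack, so I can descend.

```bash
python3 -m creep '[[[-0.0025,0.015,-0.0015,0,0,0,0.085],[-0.0025,0.04,-0.0015,0,0,0,0.085],[-0.0025,0.065,-0.0015,0,0,0,0.085],[-0.0025,0.088,-0.0015,0,0,0,0.085],[-0.0025,0.102,-0.0015,0,0,0,0.085],[-0.0025,0.108,-0.0015,0,0,0,0.085],[-0.0025,0.108,-0.0015,0,0,0,0.04],[-0.0025,0.108,-0.0015,0,0,0,0.018],[-0.0025,0.108,-0.0015,0,0,0,0.01],[-0.0025,0.108,-0.0015,0,0,0,0.01],[-0.0025,0.108,-0.0015,0,0,0,0.01],[-0.0025,0.108,-0.0015,0,0,0,0.01],[-0.0025,0.108,-0.0015,0,0,0,0.01],[-0.0025,0.108,-0.0015,0,0,0,0.01]]]' 50
```

```text
clock: 4.25
tcp_pos: [0.5273, -0.2823, 0.0544]
eef_rot: [-0.027, 0.026, -0.706, 0.707]
force: [-0.6, 1.0, 7.1]
opening: 0.0225
```

```bash
python3 -m creep '[[[0,-0.004,0,0,0,0,0.01],[0,-0.015,0,0,0,0,0.01],[0,-0.03,0,0,0,0,0.01],[0,-0.05,0,0,0,0,0.01],[0,-0.07,0,0,0,0,0.01],[0,-0.09,0,0,0,0,0.01],[0,-0.102,0,0,0,0,0.01],[0,-0.106,0,0,0,0,0.01],[0,-0.106,0,0,0,0,0.01]]]' 
python3 - <<'E'
from h import *
o=robot.get_obs();p,d=robot.read_camera("wrist"); c=cam("wrist",o)
print(o['tcp_pos'],q2R(o['eef_rot']).round(4),o['clock'],o['force'],o['opening'])
cv2.imwrite("pics/wrist3.png",p[:,:,::-1])
p,d=robot.read_camera("side"); cv2.imwrite("pics/side3.png",cv2.resize(p[130:340,160:420],None,fx=2.8,fy=2.8)[:,:,::-1])
E
```

```text
clock: 5.15
tcp_pos: [0.5269, -0.2822, 0.1597]
eef_rot: [-0.027, 0.027, -0.706, 0.707]
force: [0.7, 0.2, 0.1]
opening: 0.0226
[ 0.52688775 -0.28215136  0.15967088] [[-9.971e-01  7.000e-04  7.570e-02]
 [-7.570e-02 -4.000e-04 -9.971e-01]
 [-6.000e-04 -1.000e+00  4.000e-04]] 5.15 [0.6774372  0.21538647 0.11741823] 0.022564659649589276
```

View pics/wrist3.png

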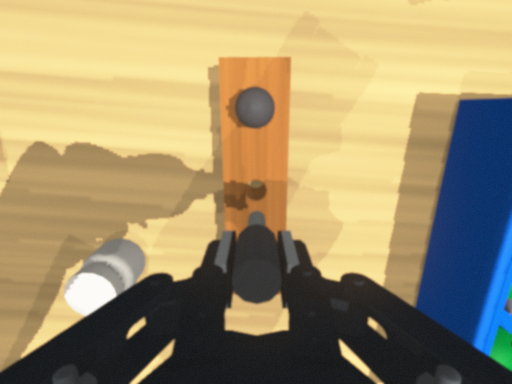

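View pics/side3.png

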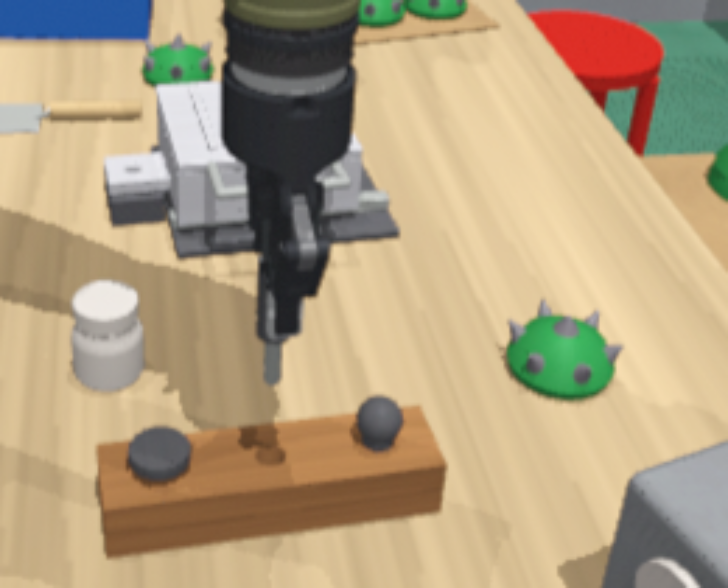

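Lock pin held, its hole in the rack empty at (257,188), the others untouched. Next I stand short of the tongue to see the hole with the wrist camera.

```bash
python3 -m creep '[[[0.004,0,-0.015,0,0,0,0.01],[0.012,0,-0.045,0,0,0,0.01],[0.022,0,-0.08,0,0,0,0.01],[0.034,0,-0.12,0,0,0,0.01],[0.045,0,-0.16,0,-0.01,0,0.01],[0.057,0,-0.2,0,-0.01,0,0.01],[0.068,0,-0.24,0,-0.01,0,0.01],[0.079,0,-0.28,0,-0.01,0,0.01],[0.09,0,-0.32,0,-0.01,0,0.01],[0.099,0,-0.36,0,-0.01,0,0.01],[0.105,0,-0.385,0,-0.01,0,0.01],[0.107,0,-0.396,0,-0.01,0,0.01],[0.107,0,-0.397,0,-0.01,0,0.01],[0.107,0,-0.397,0,-0.01,0,0.01]]]' 
python3 - <<'E'
from h import *
o=robot.get_obs();p,d=robot.read_camera("wrist"); c=cam("wrist",o)
np.savez("/tmp/w4.npz",p=p,d=d,pos=o['tcp_pos'],R=q2R(o['eef_rot']))
print(o['tcp_pos'],q2R(o['eef_rot']).round(4),o['clock'],o['force'],o['opening'])
cv2.imwrite("pics/wrist4.png",p[:,:,::-1])
cv2.imwrite("pics/wrist4z.png",cv2.resize(p[100:300,160:360],None,fx=3,fy=3,interpolation=cv2.INTER_CUBIC)[:,:,::-1])
E
```

```text
clock: 6.65
tcp_pos: [0.396, 0.0634, 0.1592]
eef_rot: [0.045, -0.048, 0.718, -0.693]
force: [1.0, 0.6, -1.6]
opening: 0.0229
[0.39604746 0.06342484 0.15919769] [[-9.913e-01 -5.200e-03  1.312e-01]
 [-1.313e-01  3.480e-02 -9.907e-01]
 [ 6.000e-04 -9.994e-01 -3.520e-02]] 6.65 [ 0.96729184  0.58312333 -1.59536471] 0.022856002218243354
```

View pics/wrist4.png

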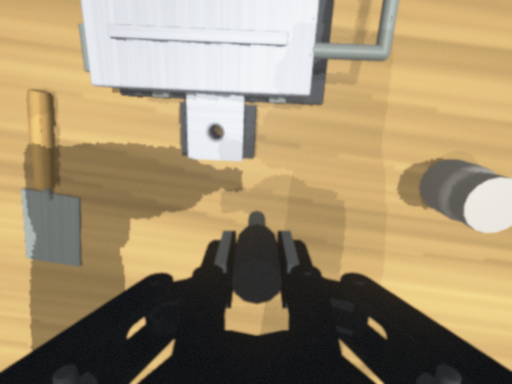

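View pics/wrist4z.png

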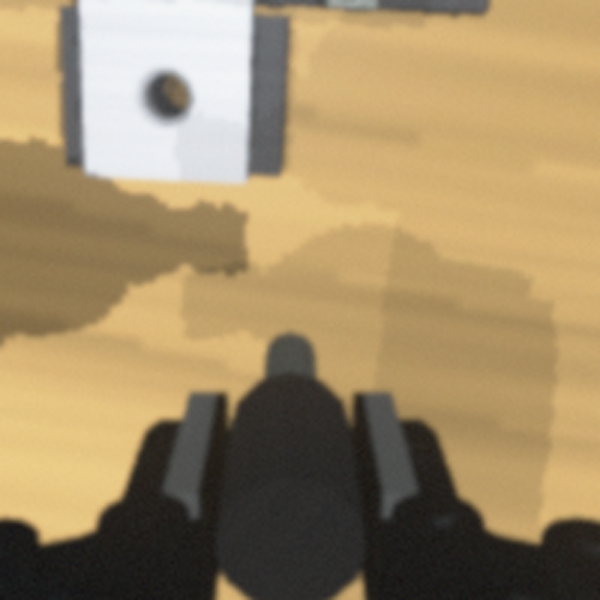

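```bash
python3 -m creep '[[[0,0,0,0,0,0,0.01],[0,0,0,0,0,0,0.01]]]' 
cat > look.py <<'E'
import sys
from h import *
o=robot.get_obs();p,d=robot.read_camera("wrist"); c=cam("wrist",o)
np.savez("/tmp/w.npz",p=p,d=d)
print(o['tcp_pos'],q2R(o['eef_rot']).round(4).tolist(),o['clock'],o['force'],o['torque'],o['opening'],o['joint_positions'].round(3))
cv2.imwrite(f"pics/{sys.argv[1]}.png",p[:,:,::-1])
cv2.imwrite(f"pics/{sys.argv[1]}z.png",cv2.resize(p[100:300,160:360],None,fx=3,fy=3,interpolation=cv2.INTER_CUBIC)[:,:,::-1])
E
python3 look.py wrist5
```

```text
clock: 6.9
tcp_pos: [0.3958, 0.0636, 0.1593]
eef_rot: [0.046, -0.048, 0.718, -0.693]
force: [-0.2, -1.0, -0.9]
opening: 0.0226
[0.39576365 0.06364521 0.15929419] [[-0.9913, -0.0055, 0.1315], [-0.1317, 0.0351, -0.9907], [0.0008, -0.9994, -0.0356]] 6.9 [-0.18951454 -0.96849029 -0.92586859] [-0.0517989  -0.0078686  -0.01226844] 0.022630111346998175 [ 0.131  0.098 -0.543  0.93   0.036  3.141]
```

View pics/wrist5z.png

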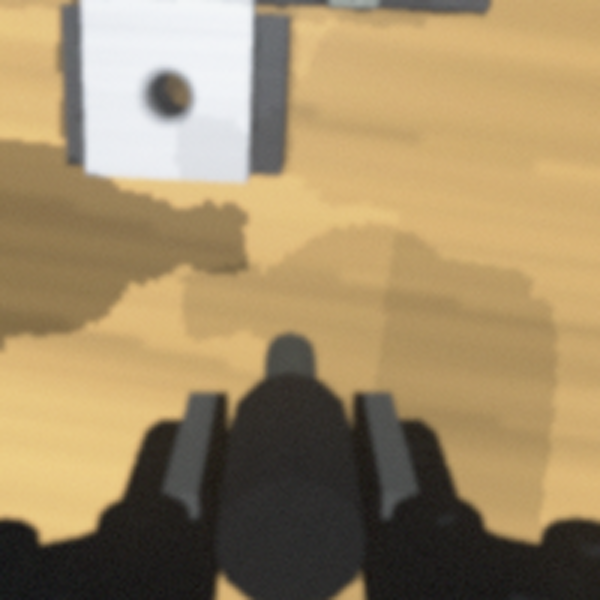

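Joint 6 ran into its limit (3.141), so the move stopped short and slightly tilted. I'll turn the tool half a turn (the same grasp), after measuring the hole at (216,132) from here.

```bash
cat >> h.py <<'E'
def goto(pos,yawdeg,flip=True,tilt=0):
    """tool rows from the present pose: y down, tool z = -station y (flip -> +station y) at yaw"""
    a=np.radians(yawdeg); y=np.array([-np.sin(a),np.cos(a),0]); z=y if flip else -y
    dn=np.array([0,0,-1.]); x=np.cross(dn,z); Rd=np.c_[x,dn,z]
    o=robot.get_obs(); Rc=q2R(o['eef_rot'])
    print("shift",(Rc.T@(np.array(pos)-o['tcp_pos'])).round(4),"rot",R.from_matrix(Rc.T@Rd).as_rotvec().round(4))
E
python3 - <<'E'
from h import *
c=cam("wrist"); f=lambda u,v:(160+u/3,100+v/3)
print("hole",at_z(c,[f(168,95)],.042))
d=np.load("/tmp/w.npz")['d']
# tip of pin: shank depth
for v in range(210,222,2): print(v,d[v,256], at_depth(c,[(256.5,v)],[d[v,256]]).round(4))
# tongue corners
print("tongue plate",at_z(c,[f(84,172),f(246,182),f(80,0),f(252,0)],.042).round(4))
goto([.40,.08,.16],4.9-90)
goto([.40,.08,.16],4.9)
E
```

```text
hole [[0.44233861 0.1097453  0.042     ]]
210 0.20228383 [[0.3996 0.0648 0.1118]]
212 0.19676982 [[0.4003 0.0647 0.1174]]
214 0.19339858 [[0.4002 0.0646 0.1209]]
216 0.19013575 [[0.4001 0.0644 0.1243]]
218 0.18815726 [[0.3996 0.0643 0.1266]]
220 0.18316177 [[0.4003 0.0642 0.1316]]
tongue plate [[0.4155 0.1335 0.042 ]
 [0.4194 0.0834 0.042 ]
 [0.4659 0.1377 0.042 ]
 [0.4725 0.0879 0.042 ]]
shift [-0.0064 -0.0002 -0.0156] rot [ 0.029  -1.5239 -0.0265]
shift [-0.0064 -0.0002 -0.0156] rot [ 2.5000e-03 -3.0944e+00 -5.5100e-02]
```

```bash
python3 -m creep '[[[0,0,0,0.005,-0.08,-0.005,0.01],[0,0,-0.003,0.01,-0.22,-0.01,0.01],[-0.002,0,-0.006,0.015,-0.36,-0.015,0.01],[-0.004,0,-0.01,0.02,-0.5,-0.02,0.01],[-0.006,0,-0.015,0.025,-0.64,-0.025,0.01],[-0.006,0,-0.015,0.029,-0.78,-0.026,0.01],[-0.006,0,-0.015,0.029,-0.92,-0.026,0.01],[-0.006,0,-0.015,0.029,-1.06,-0.026,0.01],[-0.006,0,-0.015,0.029,-1.2,-0.026,0.01],[-0.006,0,-0.015,0.029,-1.34,-0.026,0.01],[-0.006,0,-0.015,0.029,-1.46,-0.026,0.01],[-0.006,0,-0.015,0.029,-1.52,-0.026,0.01],[-0.006,0,-0.015,0.029,-1.52,-0.026,0.01]]]' 
python3 - <<'E'
from h import *
goto([.44,.11,.16],4.8)
E
```

```text
clock: 8.25
tcp_pos: [0.3994, 0.0797, 0.1599]
eef_rot: [0.52, -0.52, 0.479, -0.479]
force: [0.1, 0.2, -0.4]
opening: 0.0227
shift [-0.0269 -0.0001  0.0429] rot [-5.0000e-04 -1.5725e+00 -2.0000e-04]
```

```bash
python3 -m creep '[[[0,0,0,0,-0.08,0,0.01],[-0.003,0,0.008,0,-0.22,0,0.01],[-0.006,0,0.018,0,-0.36,0,0.01],[-0.01,0,0.028,0,-0.5,0,0.01],[-0.015,0,0.038,0,-0.64,0,0.01],[-0.02,0,0.05,0,-0.78,0,0.01],[-0.023,0,0.06,0,-0.92,0,0.01],[-0.026,0,0.07,0,-1.06,0,0.01],[-0.028,0,0.08,0,-1.2,0,0.01],[-0.03,0,0.087,0,-1.34,0,0.01],[-0.031,0,0.09,0,-1.48,0,0.01],[-0.031,0,0.09,0,-1.5725,0,0.01],[-0.031,0,0.09,0,-1.5725,0,0.01],[-0.031,0,0.09,0,-1.5725,0,0.01]]]'; python3 look.py wrist6
```

```text
clock: 9.65
tcp_pos: [0.4865, 0.118, 0.1598]
eef_rot: [0.707, -0.706, -0.029, 0.029]
force: [1.1, 0.6, -0.9]
opening: 0.0221
[0.48649888 0.11801802 0.15976232] [[0.9967, -0.0001, -0.0813], [0.0813, 0.0004, 0.9967], [-0.0001, -1.0, 0.0004]] 9.65 [ 1.0584218   0.60095962 -0.88344421] [ 0.02430663  0.00206088 -0.01294759] 0.022113050390252843 [ 0.238  0.262 -0.331  0.979  0.     0.156]
```

View pics/wrist6z.png

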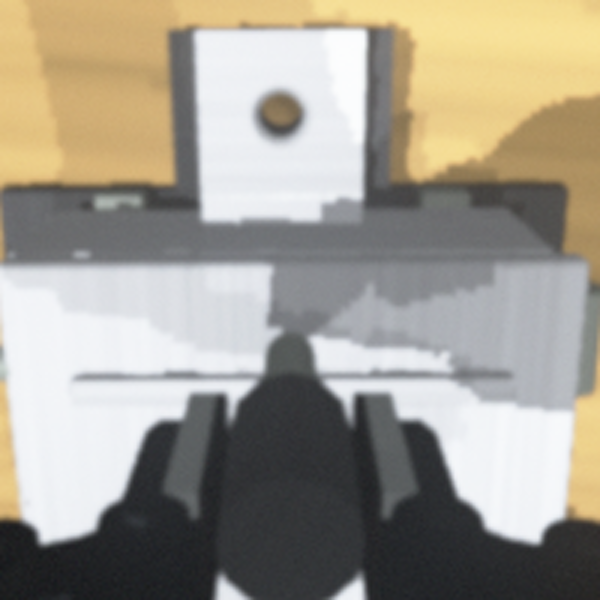

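```bash
python3 - <<'E'
from h import *
o=robot.get_obs(); c=cam("wrist",o); f=lambda u,v:(160+u/3,100+v/3)
print("hole",at_z(c,[f(279,114.5)],.042), "plate", at_z(c,[f(194,29),f(364,29),f(202,222),f(361,222)],.042).round(4).tolist())
z=np.load("/tmp/w.npz"); d=z['d']; Rc=q2R(o['eef_rot'])
v,u=np.mgrid[205:262,235:280]; u=u.ravel();v=v.ravel(); dd=d[v,u]; 
P=(at_depth(c,np.c_[u,v],dd)-o['tcp_pos'])@Rc
k=(dd>0)&(abs(P[:,2])<.0125)&(P[:,0]>-.02)&(P[:,0]<.02)&(P[:,1]<.06)&(P[:,1]>-.05)
P=P[k]
for a in np.arange(-.03,.056,.006):
    q=P[(P[:,1]>a)&(P[:,1]<a+.006)]
    if len(q)>3: print(round(a,3),len(q),"x",q[:,0].min().round(4),np.median(q[:,0]).round(4),"z",q[:,2].min().round(4),q[:,2].max().round(4))
E
```

```text
hole [[0.44195448 0.11043998 0.042     ]] plate [[0.4194, 0.0837, 0.042], [0.4153, 0.1333, 0.042], [0.477, 0.089, 0.042], [0.473, 0.1386, 0.042]]
-0.03 239 x -0.009 -0.0076 z -0.01 0.0078
-0.024 253 x -0.009 -0.0072 z -0.0113 0.0095
-0.018 263 x -0.0094 -0.0071 z -0.0118 0.0106
-0.012 244 x -0.0105 -0.007 z -0.0122 0.0108
-0.006 218 x -0.0107 -0.0071 z -0.0123 0.0111
-0.0 175 x -0.0091 -0.007 z -0.0122 0.0106
0.006 90 x -0.0087 -0.007 z -0.0122 0.0106
0.024 58 x -0.0029 -0.0019 z -0.0064 0.0048
0.03 55 x -0.0029 -0.0019 z -0.0065 0.0049
0.036 57 x -0.0032 -0.0017 z -0.0067 0.0051
0.042 42 x -0.0029 -0.0018 z -0.0068 0.0045
```

```bash
python3 -m creep '[[[-0.008,0,-0.001,0,0,0,0.01],[-0.024,0,-0.002,0,0,0,0.01],[-0.04,0,-0.003,0,0,0,0.01],[-0.048,0,-0.0032,0,0,0,0.01],[-0.048,0.01,-0.0032,0,0,0,0.01],[-0.048,0.03,-0.0032,0,0,0,0.01],[-0.048,0.05,-0.0032,0,0,0,0.01],[-0.048,0.06,-0.0032,0,0,0,0.01],[-0.048,0.062,-0.0032,0,0,0,0.01],[-0.048,0.062,-0.0032,0,0,0,0.01]]]'; python3 look.py wrist7
python3 - <<'E'
from h import *
p,d=robot.read_camera("side"); cv2.imwrite("pics/side7.png",cv2.resize(p[150:240,180:310],None,fx=5,fy=5,interpolation=cv2.INTER_CUBIC)[:,:,::-1])
E
```

```text
clock: 10.7
tcp_pos: [0.4392, 0.1109, 0.0977]
eef_rot: [0.707, -0.706, -0.03, 0.03]
force: [0.1, 0.3, -1.6]
opening: 0.0224
[0.43921322 0.11093316 0.09769629] [[0.9965, -0.0002, -0.084], [0.084, 0.0004, 0.9965], [-0.0001, -1.0, 0.0004]] 10.7 [ 0.08693741  0.31458619 -1.63894878] [-0.03665178  0.01845996  0.03128628] 0.022422614468743583 [ 0.247  0.244 -0.54   0.787  0.     0.163]
```

View pics/wrist7z.png

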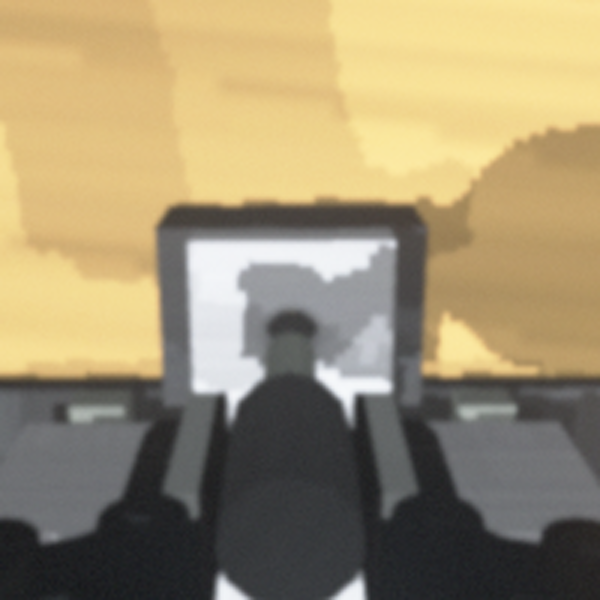

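View pics/side7.png

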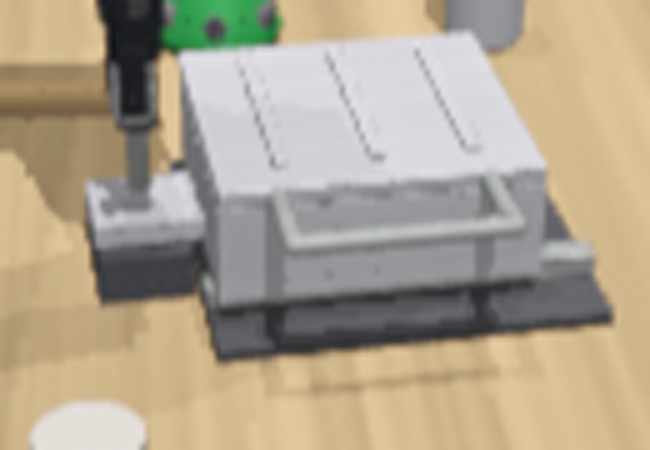

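The tip at (291,335) and the dark hole rim at (291,322) line up in the wrist zoom. Descending slowly, watching the force.

```bash
python3 -m creep '[[[0,0.003,0,0,0,0,0.01],[0,0.006,0,0,0,0,0.01],[0,0.009,0,0,0,0,0.01],[0,0.012,0,0,0,0,0.01],[0,0.014,0,0,0,0,0.01],[0,0.014,0,0,0,0,0.01]]]'
```

```text
clock: 11.4
tcp_pos: [0.4387, 0.1108, 0.0835]
eef_rot: [0.707, -0.706, -0.03, 0.03]
force: [-0.1, 0.0, -0.3]
opening: 0.0227
```

```bash
python3 -m creep '[[[0,0.003,0,0,0,0,0.01],[0,0.006,0,0,0,0,0.01],[0,0.009,0,0,0,0,0.01],[0,0.012,0,0,0,0,0.01],[0,0.012,0,0,0,0,0.01]]]';python3 -m creep '[[[0,0.004,0,0,0,0,0.01],[0,0.008,0,0,0,0,0.01],[0,0.012,0,0,0,0,0.01],[0,0.016,0,0,0,0,0.01],[0,0.018,0,0,0,0,0.01],[0,0.018,0,0,0,0,0.01]]]'
```

```text
clock: 11.9
tcp_pos: [0.4386, 0.1108, 0.0714]
eef_rot: [0.707, -0.706, -0.03, 0.03]
force: [-0.6, -0.5, -1.3]
opening: 0.0224
clock: 12.5
tcp_pos: [0.4386, 0.1108, 0.0535]
eef_rot: [0.707, -0.706, -0.03, 0.03]
force: [0.3, -0.4, -0.8]
opening: 0.0227
```

```bash
python3 -m creep '[[[0,0.001,0,0,0,0,0.01],[0,0.002,0,0,0,0,0.01],[0,0.003,0,0,0,0,0.01],[0,0.003,0,0,0,0,0.01]]]'
python3 -c "
from h import *
p,d=robot.read_camera('side'); cv2.imwrite('pics/side8.png',cv2.resize(p[150:240,180:310],None,fx=5,fy=5,interpolation=cv2.INTER_CUBIC)[:,:,::-1])"
```

```text
clock: 12.9
tcp_pos: [0.4392, 0.111, 0.0514]
eef_rot: [0.707, -0.706, -0.03, 0.03]
force: [-1.0, -0.5, 4.0]
opening: 0.0226
```

View pics/side8.png

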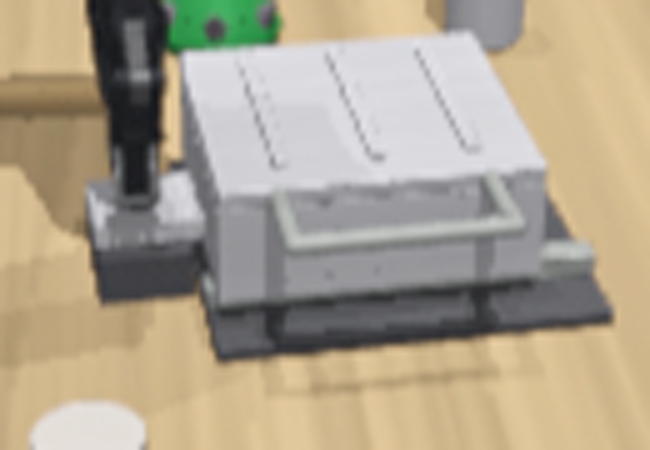

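```bash
python3 -m creep '[[[0,0.001,0,0,0,0,0.01],[0,0.001,0,0,0,0,0.01],[0,0.001,0,0,0,0,0.05],[0,0.001,0,0,0,0,0.07],[0,0.001,0,0,0,0,0.07],[0,0.001,0,0,0,0,0.07],[0,0.001,0,0,0,0,0.07]]]'
python3 -m creep '[[[0,-0.008,0,0,0,0,0.07],[0,-0.025,0,0,0,0,0.07],[0,-0.05,0,0,0,0,0.07],[0,-0.08,0,0,0,0,0.07],[0,-0.1,0,0,0,0,0.07],[0,-0.11,0,0,0,0,0.07],[0,-0.11,0,0,0,0,0.07]]]'; python3 look.py wrist9
python3 - <<'E'
from h import *
p,d=robot.read_camera("side"); cv2.imwrite("pics/side9.png",cv2.resize(p[150:240,180:310],None,fx=5,fy=5,interpolation=cv2.INTER_CUBIC)[:,:,::-1])
c=cam("side")
for r in robot.outline_of("lock_pin","side")[:2]:
    v,u=np.nonzero(r['pixels']); dd=d[v,u];k=dd>0; P=at_depth(c,np.c_[u,v][k],dd[k]); print("pin",r['p'],r['extent'],P.min(0),P.max(0),np.median(P,0))
p,d=robot.read_camera("top"); c=cam("top");cv2.imwrite("pics/top9.png",cv2.resize(p[130:280,150:430],None,fx=2.8,fy=2.8,interpolation=cv2.INTER_CUBIC)[:,:,::-1])
E
```

```text
clock: 13.65
tcp_pos: [0.4389, 0.1109, 0.0497]
eef_rot: [0.707, -0.706, -0.03, 0.03]
force: [-0.2, 0.5, 0.4]
opening: 0.07
clock: 14.35
tcp_pos: [0.4401, 0.1112, 0.1613]
eef_rot: [0.707, -0.706, -0.031, 0.029]
force: [0.8, 0.7, -0.1]
opening: 0.0699
[0.44010914 0.11119934 0.16133678] [[0.9964, 0.0033, -0.0842], [0.0842, 0.0013, 0.9964], [0.0034, -1.0, 0.001]] 14.35 [ 0.80235019  0.68899654 -0.13975272] [-0.01705478 -0.03431337  0.03283503] 0.06992154693292697 [ 0.247  0.182 -0.434  0.951  0.     0.163]
```

View pics/wrist9.png

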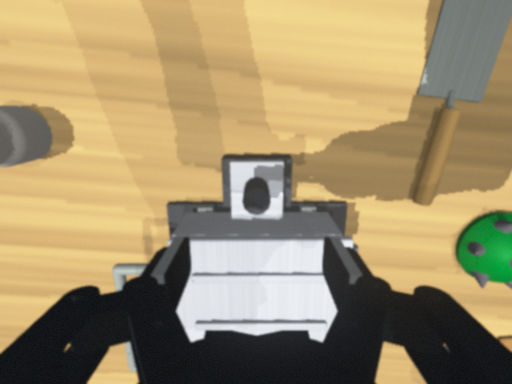

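View pics/side9.png

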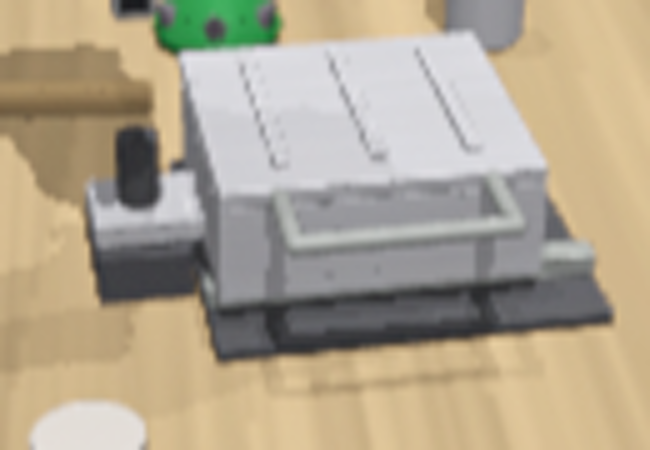

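View pics/top9.png

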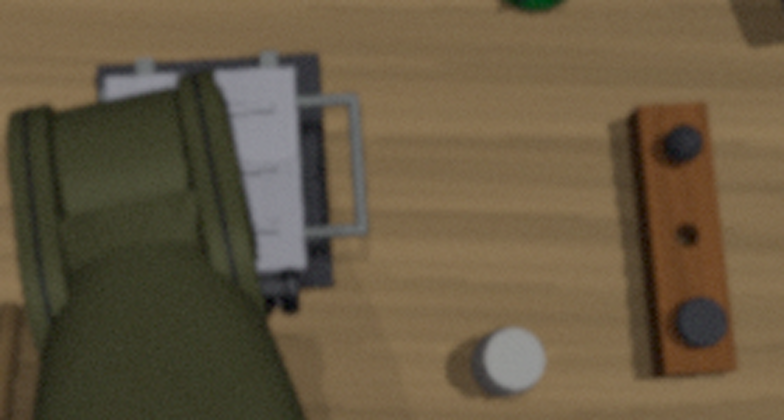

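The side view shows the pin upright, its grip sitting on the tongue, and the other two pins still in the rack. Now to the bar.

```bash
python3 -m creep '[[[0.01,0,-0.011,0,0,0,0.05],[0.03,0,-0.032,0,0,0,0.04],[0.055,0,-0.06,0,0,0,0.036],[0.08,0,-0.087,0,0,0,0.036],[0.1,0,-0.108,0,0,0,0.036],[0.112,0,-0.121,0,0,0,0.036],[0.115,0,-0.124,0,0,0,0.036],[0.115,0,-0.124,0,0,0,0.036],[0.115,0,-0.124,0,0,0,0.036]]]'; python3 look.py wrist10
python3 - <<'E'
from h import *
goto([.565,-.003,.16],4.8)
E
```

```text
clock: 15.45
tcp_pos: [0.563, -0.0027, 0.1593]
eef_rot: [0.707, -0.706, -0.029, 0.03]
force: [-0.3, -0.6, -0.5]
opening: 0.0359
[ 0.56302449 -0.00272966  0.15929706] [[0.9964, -0.0016, -0.0845], [0.0845, 0.0007, 0.9964], [-0.0016, -1.0, 0.0009]] 15.45 [-0.32705585 -0.62781753 -0.4737642 ] [-0.02438891 -0.0038174  -0.01819138] 0.035948915840449354 [-5.000e-03  3.640e-01 -1.790e-01  1.029e+00  1.000e-03 -9.000e-02]
shift [ 0.002  -0.0005 -0.0007] rot [-0.0008  0.0012 -0.0012]
```

View pics/wrist10.png

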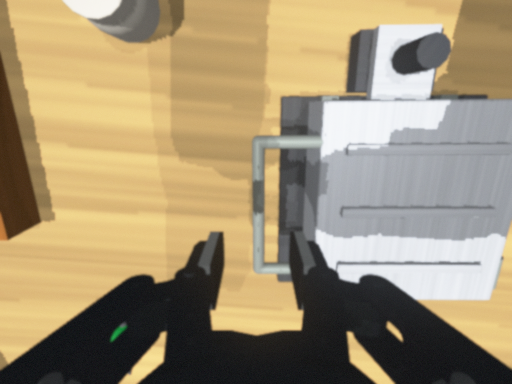

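```bash
python3 - <<'E'
from h import *
o=robot.get_obs(); c=cam("wrist",o); d=np.load("/tmp/w.npz")['d']; Rc=q2R(o['eef_rot'])
A=at_z(c,[(258.5,143),(258.5,205),(258.5,267)],.082); print(A); print((A-o['tcp_pos'])@Rc)
for v in range(160,260,20):
    u=np.arange(245,272); q=(at_depth(c,np.c_[u,np.full_like(u,v)],d[v,u])-o['tcp_pos']); w=(q+o['tcp_pos'])[:,2]; k=(w>.07)
    print(v,u[k].min(),u[k].max(),w[k].max().round(4),(q@Rc)[k][:,2].mean().round(4))
E
```

```text
[[ 0.51719995 -0.00560052  0.082     ]
 [ 0.56746617 -0.00119917  0.082     ]
 [ 0.62494166  0.00383059  0.082     ]]
[[-0.04578813  0.07757129  0.00072477]
 [ 0.00467024  0.07751253  0.00084262]
 [ 0.0623652   0.07744535  0.00097456]]
160 252 264 0.087 0.0003
180 252 264 0.0886 0.0004
200 253 264 0.0868 0.0008
220 253 264 0.0875 0.0008
240 253 264 0.0864 0.0009
```

```bash
python3 -m creep '[[[0.004,0.01,0.0005,0,0,0,0.036],[0.008,0.03,0.0008,0,0,0,0.036],[0.008,0.055,0.0008,0,0,0,0.036],[0.008,0.078,0.0008,0,0,0,0.036],[0.008,0.092,0.0008,0,0,0,0.036],[0.008,0.096,0.0008,0,0,0,0.036],[0.008,0.096,0.0008,0,0,0,0.036]]]'
python3 -m creep '[[[0,0,0,0,0,0,0.02],[0,0,0,0,0,0,0.005],[0,0,0,0,0,0,0.005],[0,0,0,0,0,0,0.005],[0,0,0,0,0,0,0.005],[0,0,0,0,0,0,0.005]]]' 40
python3 - <<'E'
from h import *
o=robot.get_obs(); print(o)
p,d=robot.read_camera("side"); cv2.imwrite("pics/side11.png",cv2.resize(p[130:240,180:310],None,fx=5,fy=5,interpolation=cv2.INTER_CUBIC)[:,:,::-1])
E
```

```text
clock: 16.2
tcp_pos: [0.5711, -0.001, 0.0631]
eef_rot: [0.707, -0.706, -0.03, 0.031]
force: [1.0, -0.1, 0.2]
opening: 0.0362
clock: 16.8
tcp_pos: [0.5727, -0.0004, 0.0649]
eef_rot: [0.707, -0.706, -0.031, 0.029]
force: [-1.7, 5.6, 5.1]
opening: 0.0086
{'clock': 16.8, 'joint_positions': array([-0.00218914,  0.45628673, -0.30149259,  0.81088679,  0.0026432 ,
       -0.08714718]), 'joint_vel': array([-0.00047467,  0.00130003, -0.00112277,  0.00108836,  0.00034963,
       -0.00067737]), 'joint_torque': array([-3.08487944e+00, -4.48137796e+01,  2.04647398e+01, -3.14792460e-01,
       -1.61670975e+00,  1.58060552e-02]), 'tcp_pos': array([ 5.72745106e-01, -4.06938719e-04,  6.48866717e-02]), 'eef_rot': array([ 0.70736779, -0.70556789, -0.03082324,  0.029235  ]), 'force': array([-1.71178624,  5.6180086 ,  5.09378019]), 'torque': array([1.00387485, 0.15229663, 0.00192988]), 'opening': 0.008563056099902528}
```

View pics/side11.png

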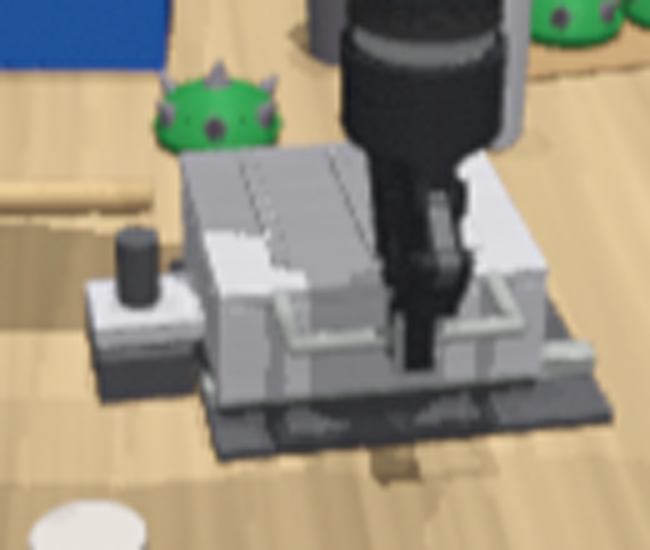

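The bar is gripped at its middle and the pin still stands in the tongue. Starting the lift along the arc.

```bash
python3 -m creep '[[[0,-0.004,0,0,0,0,0.005],[0,-0.0105,0.0003,0,0,0,0.005],[0,-0.018,0.0008,0,0,0,0.005],[0,-0.027,0.0018,0,0,0,0.005],[0,-0.0356,0.0031,0,0,0,0.005],[0,-0.0444,0.0049,0,0,0,0.005],[0,-0.0531,0.007,0,0,0,0.005],[0,-0.0616,0.0095,0,0,0,0.005],[0,-0.0701,0.0124,0,0,0,0.005],[0,-0.0785,0.0156,0,0,0,0.005],[0,-0.084,0.018,0,0,0,0.005],[0,-0.0866,0.0192,0,0,0,0.005],[0,-0.0866,0.0192,0,0,0,0.005]]]'
python3 - <<'E'
from h import *
o=robot.get_obs(); print(o['torque'],q2R(o['eef_rot']).round(4).tolist())
p,d=robot.read_camera("side"); cv2.imwrite("pics/side12.png",cv2.resize(p[110:240,180:310],None,fx=4,fy=4,interpolation=cv2.INTER_CUBIC)[:,:,::-1])
E
```

```text
clock: 18.15
tcp_pos: [0.5709, 0.0189, 0.1501]
eef_rot: [0.707, -0.706, -0.031, 0.03]
force: [3.5, 5.6, -5.0]
opening: 0.0082
[ 0.95146587 -0.54014924  0.05880176] [[0.9964, 0.001, -0.0853], [0.0853, 0.0027, 0.9964], [0.0012, -1.0, 0.0026]]
```

View pics/side12.png

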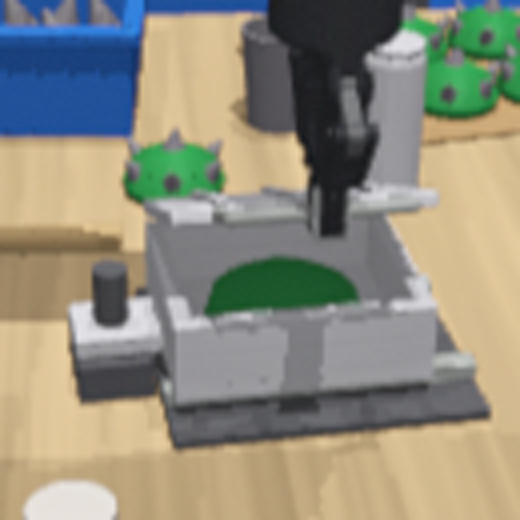

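```bash
python3 -m creep '[[[0,-0.004,0.002,0,0,0,0.005],[0,-0.0095,0.0048,0,0,0,0.005],[0,-0.0159,0.0083,0,0,0,0.005],[0,-0.0235,0.0129,0,0,0,0.005],[0,-0.031,0.0179,0,0,0,0.005],[0,-0.0382,0.0232,0,0,0,0.005],[0,-0.0452,0.0288,0,0,0,0.005],[0,-0.0519,0.0347,0,0,0,0.005],[0,-0.0584,0.0408,0,0,0,0.005],[0,-0.0645,0.0473,0,0,0,0.005],[0,-0.068,0.0513,0,0,0,0.005],[0,-0.0704,0.054,0,0,0,0.005],[0,-0.0704,0.054,0,0,0,0.005],[0,-0.0704,0.054,0,0,0,0.005]]]'
cat > chk.py <<'E'
import sys
from h import *
o=robot.get_obs(); print(o['tcp_pos'],o['force'],o['torque'],o['opening'],abs(o['joint_vel']).max(),o['clock'],"jaw",q2R(o['eef_rot']).round(4).tolist())
for n in ["side","top"]:
    p,d=robot.read_camera(n); c=cam(n)
    cv2.imwrite(f"pics/{n}{sys.argv[1]}.png",cv2.resize(p[90:270,150:330],None,fx=3.2,fy=3.2,interpolation=cv2.INTER_CUBIC)[:,:,::-1])
    v,u=np.mgrid[90:270,150:330]; u=u.ravel();v=v.ravel();dd=d[v,u];k=dd>0
    P=at_depth(c,np.c_[u,v][k],dd[k])
    a=np.radians(4.8); X=np.array([np.cos(a),np.sin(a),0]);Y=np.array([-np.sin(a),np.cos(a),0]); O=np.array([.5596,.1199,0])
    Q=np.c_[(P-O)@X,(P-O)@Y,P[:,2]]
    k=(abs(Q[:,0])<.08)&(Q[:,1]>-.04)&(Q[:,1]<.082)&(Q[:,2]>.10)&(Q[:,2]<.22)
    # lid plane near 50deg line through hinge (.082,.082)
    r=np.arctan2(Q[:,2]-.082,.082-Q[:,1]); k&=(abs(np.degrees(r)-50)<14); Q=Q[k]
    for _ in range(6):
        A=np.c_[Q[:,0],Q[:,1],np.ones(len(Q))]; s=np.linalg.lstsq(A,Q[:,2],rcond=None)[0]; e=Q[:,2]-A@s; Q=Q[abs(e)<max(2*np.std(e),.002)] if _<5 else Q
    print(n,len(Q),"lid angle",np.degrees(np.arctan(-s[1])),"xslope",s[0],"rms",np.std(e))
E
python3 chk.py 13
```

```text
clock: 19.6
tcp_pos: [0.566, 0.0712, 0.2209]
eef_rot: [0.707, -0.706, -0.03, 0.03]
force: [3.8, 2.2, -6.3]
opening: 0.0083
[0.56599989 0.07123299 0.22086483] [ 3.75551678  2.17297908 -6.26986325] [ 0.36480502 -0.76240063  0.06544224] 0.008314050551287942 0.0035715914611833665 19.6 jaw [[0.9965, 0.0007, -0.0841], [0.0841, 0.0001, 0.9965], [0.0007, -1.0, 0.0001]]
side 1095 lid angle 48.65750025119806 xslope 0.0062109747813036695 rms 0.001048980957086679
top 2 lid angle -0.43538478786648965 xslope -0.0028838059278941536 rms 1.3877787807814457e-17
```

```bash
ls pics | tail -3
```

```text
wrist7z.png
wrist9.png
wrist9z.png
```

View pics/side13.png

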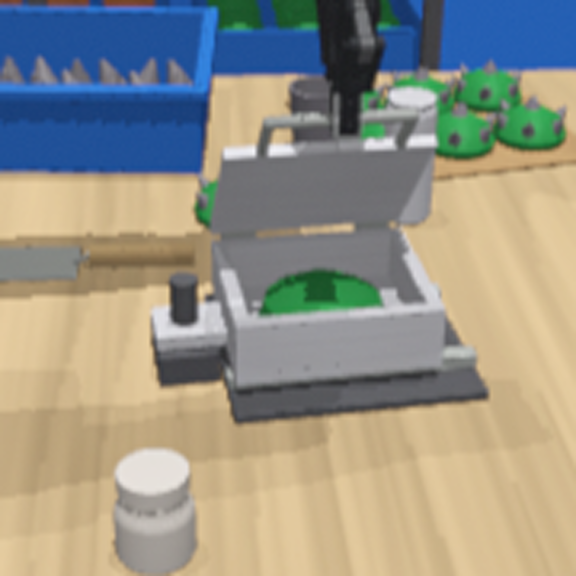

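View pics/top13.png

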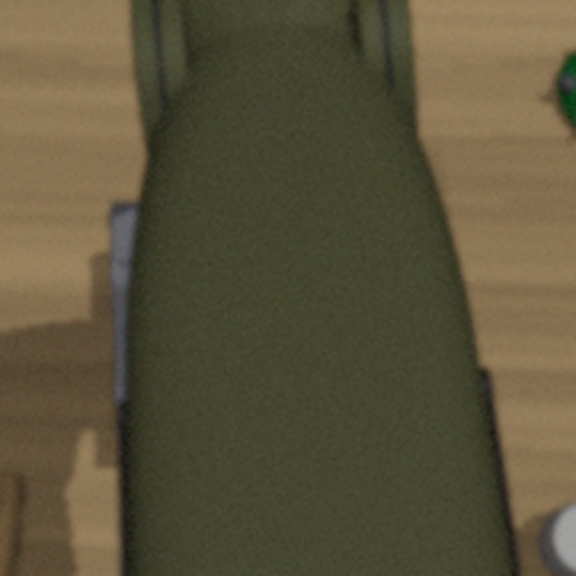

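```bash
python3 -m creep '[[[0,-0.0008,0.001,0,0,0,0.005],[0,-0.0016,0.0019,0,0,0,0.005],[0,-0.0016,0.0019,0,0,0,0.005],[0,-0.0016,0.0019,0,0,0,0.005],[0,-0.0016,0.0019,0,0,0,0.005]]]'
python3 chk.py 14
python3 - <<'E'
from h import *
p,d=robot.read_camera("side"); c=cam("side")
v,u=np.mgrid[225:270,215:330]; u=u.ravel();v=v.ravel();dd=d[v,u]; P=at_depth(c,np.c_[u,v],dd); P=P[(dd>0)&(abs(P[:,2])<.012)]
s=np.linalg.lstsq(np.c_[P[:,:2],np.ones(len(P))],P[:,2],rcond=None)[0]; print("bench slopes deg",np.degrees(s[:2]),np.median(P[:,2]))
for n in ["mould_lid"]:
  for r in robot.outline_of(n,"side")[:1]: print(r['p'],r['extent'])
E
```

```text
clock: 20.2
tcp_pos: [0.5657, 0.0732, 0.2225]
eef_rot: [0.707, -0.706, -0.03, 0.03]
force: [3.3, 2.2, -6.2]
opening: 0.0082
[0.56569061 0.07321057 0.22253108] [ 3.32473573  2.15720944 -6.20778285] [ 0.28336931 -0.85671723 -0.03668163] 0.008195077130168111 0.00141237810234823 20.2 jaw [[0.9965, 0.0004, -0.0841], [0.0841, 0.0003, 0.9965], [0.0004, -1.0, 0.0003]]
side 1115 lid angle 49.31681610210594 xslope 0.006690282277615526 rms 0.0010423494386891984
top 0 lid angle -0.0 xslope 0.0 rms nan
bench slopes deg [ 0.08338574 -0.12025283] -0.0028716927755992883
  ret = _var(a, axis=axis, dtype=dtype, out=out, ddof=ddof,
  arrmean = um.true_divide(arrmean, div, out=arrmean,
  ret = ret.dtype.type(ret / rcount)
```

```bash
python3 - <<'E'
from h import *
p,d=robot.read_camera("side"); c=cam("side")
r=robot.outline_of("mould_lid","side")[0]; m=cv2.erode(r['pixels'].astype(np.uint8),np.ones((5,5)))>0
v,u=np.nonzero(m); dd=d[v,u]; P=at_depth(c,np.c_[u,v],dd)[dd>0]
P=P[P[:,2]>.10]
for i in range(8):
    C=P.mean(0); n=np.linalg.svd(P-C,full_matrices=False)[2][2]; n*=np.sign(n[2]); e=(P-C)@n; k=abs(e)<max(2.2*e.std(),.0015); print(len(P),n.round(4),np.degrees(np.arccos(n[2])),e.std()); P=P[k]
a=np.radians(4.8);Y=np.array([-np.sin(a),np.cos(a),0])
print("plane-> lid extent",(P@Y).min(),(P@Y).max(),P[:,2].min(),P[:,2].max(), P.mean(0), robot.get_obs()['clock'])
p,d=robot.read_camera("wrist"); cv2.imwrite("pics/wrist15.png",p[:,:,::-1])
E
```

```text
Traceback (most recent call last):
IndexError: list index out of range
```

View pics/side14.png

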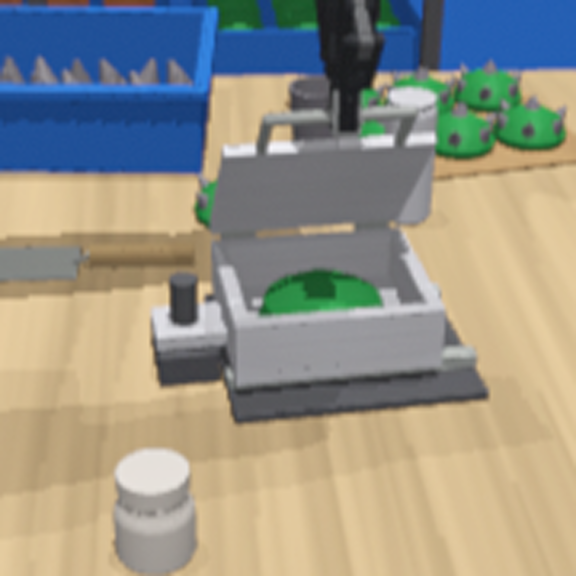

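```bash
python3 - <<'E'
from h import *
p,d=robot.read_camera("side"); c=cam("side")
poly=np.array([(232,163),(425,150),(398,212),(222,228)])/3.2+[150,90]
m=cv2.fillPoly(np.zeros((384,512),np.uint8),[poly.round().astype(np.int32)],1)
v,u=np.nonzero(m); dd=d[v,u]; P=at_depth(c,np.c_[u,v],dd)[dd>0]
for i in range(6):
    C=P.mean(0); n=np.linalg.svd(P-C,full_matrices=False)[2][2]; n*=np.sign(n[2]); e=(P-C)@n; k=abs(e)<max(2.5*e.std(),.0015); print(len(P),n.round(4),np.degrees(np.arccos(n[2])),e.std()); P=P[k]
p,d=robot.read_camera("wrist"); cv2.imwrite("pics/wrist15.png",p[:,:,::-1])
o=robot.get_obs();print(o['tcp_pos'],o['force'],o['clock'])
E
```

```text
1181 [-0.0681  0.7546  0.6527] 49.25484017403903 0.0008196086966107125
1164 [-0.0683  0.7547  0.6525] 49.26606097988732 0.0007767587449788271
1160 [-0.0684  0.7547  0.6525] 49.26698065855416 0.000769193096015546
1157 [-0.0684  0.7547  0.6525] 49.27184697396014 0.0007638768988902296
1155 [-0.0684  0.7548  0.6524] 49.275484609447986 0.0007603248620098537
1154 [-0.0685  0.7547  0.6525] 49.271928434258555 0.000758568060025833
[0.56566247 0.07321572 0.22252361] [ 3.52195131  2.37376021 -5.67582823] 20.6
```

View pics/wrist15.png

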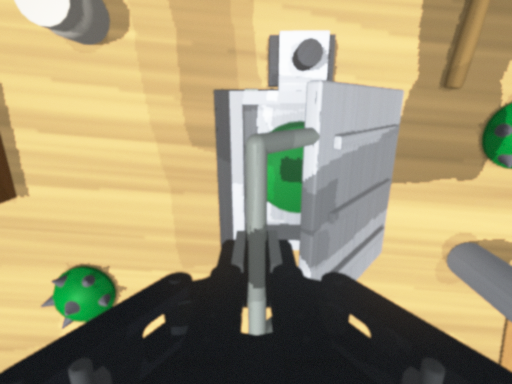

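```bash
python3 - <<'E'
from h import *
o=robot.get_obs();p,d=robot.read_camera("wrist"); c=cam("wrist",o)
def fit(poly):
    m=cv2.fillPoly(np.zeros((384,512),np.uint8),[np.array(poly,np.int32)],1)
    v,u=np.nonzero(m); dd=d[v,u]; P=at_depth(c,np.c_[u,v],dd)[dd>0]
    for i in range(10):
        C=P.mean(0); n=np.linalg.svd(P-C,full_matrices=False)[2][2]; n*=np.sign(n[2]); e=(P-C)@n; k=abs(e)<max(2*e.std(),.001); Q=P; P=P[k]
    print(len(Q),n.round(4),np.degrees(np.arccos(n[2])),e.std(),C)
fit([(326,90),(395,95),(390,122),(326,130)]); fit([(324,92),(396,97),(380,225),(318,245)])
fit([(120,20),(260,20),(200,200),(60,200)])
a=np.load("/tmp/w.npz")
# bar position wrt tool by depth along the visible part
Rc=q2R(o['eef_rot'])
for v in (170,190,210,225):
    u=np.arange(244,270); q=(at_depth(c,np.c_[u,np.full_like(u,v)],d[v,u])-o['tcp_pos'])@Rc; k=(q[:,1]<.02); print(v,u[k].min(),u[k].max(),"y(top)",q[k][:,1].min().round(4),"z",q[k][:,2].min().round(4),q[k][:,2].max().round(4))
E
```

```text
2324 [-0.0666  0.7554  0.6519] 49.314126799871936 0.0002716693350439359 [0.48923574 0.13714386 0.16018193]
8075 [-0.0667  0.7553  0.652 ] 49.305908464437806 0.0002609754815496332 [0.52715405 0.14188383 0.15859118]
21291 [1.7e-03 7.0e-04 1.0e+00] 0.10547583422001457 0.0005789884389784337 [ 0.5134182  -0.05517688 -0.00057569]
170 246 267 y(top) -0.142 z -0.0057 0.004
190 246 266 y(top) -0.0185 z -0.0058 0.0036
210 247 266 y(top) -0.142 z -0.0054 0.0037
225 247 266 y(top) -0.0179 z -0.0055 0.0038
```

Both cameras independently give 49.3°, against 50.2° from the tool's travel, so the bar probably shifted a little in the pads. I trust the cameras and raise another 0.7°.

```bash
python3 -m creep '[[[0,-0.0008,0.001,0,0,0,0.005],[0,-0.0016,0.0019,0,0,0,0.005],[0,-0.0016,0.0019,0,0,0,0.005],[0,-0.0016,0.0019,0,0,0,0.005],[0,-0.0016,0.0019,0,0,0,0.005],[0,-0.0016,0.0019,0,0,0,0.005]]]'
cat > ang.py <<'E'
from h import *
o=robot.get_obs()
def fit(n,poly):
    p,d=robot.read_camera(n); c=cam(n,o)
    m=cv2.fillPoly(np.zeros((384,512),np.uint8),[np.array(poly).round().astype(np.int32)],1)
    v,u=np.nonzero(m); dd=d[v,u]; P=at_depth(c,np.c_[u,v],dd)[dd>0]
    for i in range(10):
        C=P.mean(0); nn=np.linalg.svd(P-C,full_matrices=False)[2][2]; nn*=np.sign(nn[2]); e=(P-C)@nn; k=abs(e)<max(2*e.std(),.001); P=P[k]
    print(n,np.degrees(np.arccos(nn[2])),e.std())
fit("wrist",[(324,92),(396,97),(380,225),(318,245)]); fit("side",np.array([(232,163),(425,150),(398,212),(222,228)])/3.2+[150,90])
print(o['tcp_pos'],o['force'],o['opening'],robot.get_obs()['clock'])
E
python3 ang.py
```

```text
clock: 21.25
tcp_pos: [0.5655, 0.0752, 0.2241]
eef_rot: [0.707, -0.706, -0.03, 0.03]
force: [4.7, 2.6, -6.3]
opening: 0.0084
wrist 50.01612871734764 0.0002526493135744818
side 49.93410078101516 0.0006357208313444253
[0.56549435 0.07515055 0.22412888] [ 4.69911025  2.64060698 -6.33697199] 0.008446747597569068 21.35
```

```bash
python3 -m creep '[[[0,0,0,0,0,0,0.005],[0,0,0,0,0,0,0.005],[0,0,0,0,0,0,0.005],[0,0,0,0,0,0,0.005],[0,0,0,0,0,0,0.005],[0,0,0,0,0,0,0.005],[0,0,0,0,0,0,0.005],[0,0,0,0,0,0,0.005],[0,0,0,0,0,0,0.005],[0,0,0,0,0,0,0.005]]]'
python3 ang.py
python3 - <<'E'
from h import *
p,d=robot.read_camera("side"); c=cam("side"); cv2.imwrite("pics/side16.png",p[:,:,::-1])
v,u=np.mgrid[170:195,200:216]; u=u.ravel();v=v.ravel(); P=at_depth(c,np.c_[u,v],d[v,u]); k=(p[v,u].max(1)<75)&(np.hypot(P[:,0]-.442,P[:,1]-.11)<.02); print("pin z",P[k][:,2].min(),P[k][:,2].max(),P[k].mean(0))
E
```

```text
clock: 22.35
tcp_pos: [0.5655, 0.0751, 0.2241]
eef_rot: [0.707, -0.706, -0.03, 0.03]
force: [5.0, 1.4, -4.6]
opening: 0.0085
wrist 50.00691800501305 0.00025529353712686786
side 49.948982698641295 0.000638690081219905
[0.56547719 0.07512002 0.22407777] [ 4.99326728  1.41016801 -4.58237925] 0.008523733920829772 22.45
pin z 0.04369957088136556 0.07854829234556726 [0.44193448 0.09996717 0.06121256]
```

View pics/side16.png

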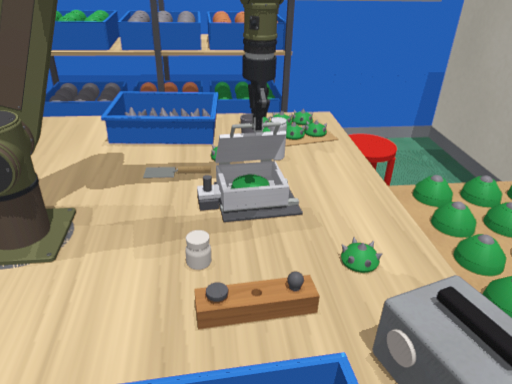

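The lid is steady at 50.0°. The pin's grip top is at 79 mm in the side camera, which reads about 3 mm low, so it is seated at its expected 82 mm. The other objects are where they were. Handing in.

```bash
python3 -c "
from bench import robot
print(robot.finish_job())"
```

```text
the job is handed in; nothing more can be done
None
```

The mould is locked with the straight-grip pin and its lid is held open at 50°. I handed the job in at about 22.5 s of the 58 s allowed.

- **Pin:** I took it from the rack's middle hole and lowered it through the tongue and bracket. It met about 4 N at the height where its grip should sit on the tongue, so I released it. Pictures show it upright on the tongue with the lid open.
- **Lid:** After that I lifted it by the middle of its bar and was still holding it at hand-in. The last wrist and side camera measurements gave 50.0° and 49.9°, unchanged over a one-second hold.

- **A check that disagreed:** The tool's own travel read about 0.9° higher than the cameras, probably because the bar shifted a little in the pads. I went by the two cameras, which agreed with each other.
- **A move that stopped short:** On the way to the tongue the arm stopped in free space, because joint 6 reached the end of its range. I turned the tool half a turn, lifted nothing off course and touched nothing.
- **The rest of the bench:** The other pins, the jar, the spatula and the near shell show no change in the last side view. The spray can and the far shell are partly hidden behind the open lid there. Contact forces I read stayed under about 10 N.

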